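Let the ratchet-held jaw down onto a jade bangle

TASK

The cradle's ratchet wheel is holding the padded jaw back from the jade bangle. Flip the holding pawl up out of the teeth and over so that it stays up, then turn the wheel backwards by its crank knob, feeling for the touch, until the jaw has pushed the bangle home into the V block and bears on it lightly but firmly enough to stay there: jade cracks if it is squeezed hard. Then flip the pawl back down into the teeth, let go of everything, and leave the other returned goods where they lie.

Things in the scene. Friction and masses are not known exactly. Their poses are not given: they have to be found in the camera images.
- cradle: Grey base plate, fixed to the table: 170 mm (its x, from -77 to +93) by 345 mm (its y, from -195 to +150) by 12 mm thick. Origin on its underside, z up. The ratchet wheel stands at its -y end, the jaw slides along its y, the nest with the V block is at its +y end.
- axle (a point): Point on the vertical axis of the ratchet wheel, 47 mm above the table (top of the 16 saw teeth). Steel wheel, 100 mm across, teeth on the rim of its upper face, at cradle x 0, y -100 mm. A flat crank arm (top 62 mm above the table) runs out from the hub to the knob.
- knob (a point): Grasp point on the crank knob: an upright black cylinder, 16 mm diameter, from 61 to 104 mm above the table, 62 mm out from the wheel axis; the point is on its centre line 88 mm above the table. At wheel = 0 it lies 110 degrees counter-clockwise (seen from above) from the cradle's +x direction as seen from the axle. It is round and can turn within the fingers.
- wheel (a joint): Angle of the ratchet wheel, rad. 0 at the start; grows counter-clockwise seen from above, which is BACKWARDS and moves the jaw to the bangle by 40 mm per rad; the engaged pawl blocks it. The wheel stays where it is left. 1 to 2 N at the knob turn it backwards (a firm grip adds some N of drag as the knob turns in the fingers); each further 1 N at the knob adds 1.5 N at the jaw.
- pawl (a joint): Angle of the pawl, rad: 0 with its nose down between two teeth (up to 0.11 when the nose rests on a tooth), growing as it is lifted; 2.3 is flipped over onto its back stop, where it stays by its weight. Let go below about 1.8 it falls back to the teeth.
- hinge (a point): Centre of the pawl's pivot, 68 mm above the table, at cradle x +55, y -143 mm. The pivot's axis is the cradle's y axis. At pawl = 0 the pawl points from here to the cradle's -x; lifted, it swings up and over to +x. Bracket cheeks, tops 76 mm above the table, stand within 13 mm either side in y.
- bar (a point): Grasp point on the pawl's cross bar: a steel bar of 10 mm diameter parallel to the pivot's axis, sticking out 39 mm towards the cradle's -y from the 10 mm wide pawl arm. The point lies on the bar's centre line, 45 mm from the pivot axis and 27 mm to the -y side of the pawl arm's mid plane; 68 mm above the table at pawl = 0 with open space down to the base plate. The bar can turn within the fingers.
- jaw: The sliding jaw, moving along the cradle's +y. Its 56 mm wide, 8 mm thick slick white plastic pad faces the cradle's +y and spans 17 to 33 mm above the table. The pad sits on two adjusting stems that the last user set: its front face lies 0 to 10 mm ahead (+y) of the jaw's origin, differently each time and not measured, and stays so set. The origin is in the middle of the pad's width, 19 mm above the table.
- nest: Fixed aluminium bed, 96 by 88 mm, 4 mm thick on the base plate, with a V block (90 degrees, slick white plastic faces) at its +y end, set closer or farther along the cradle for each start; its axes are parallel to the cradle's.
- seat (a point): Where the centre of the bangle's underside lies when the bangle is home in the V, touching both its faces; 16 mm above the table.
- bangle: Green jade bangle lying flat and loose on the nest: ring of 74 mm outer and 58 mm inner diameter, 11 mm high, 60 g; origin at the centre of its underside. At the start it lies 3 to 12 mm short of its seat. With the bangle home the pad's front face is 35 to 38 mm from the seat point when it touches. Jade must not be squeezed with more than 18 N; 3 to 8 N is about right.
- ring_box: Navy plastic ring box, 57 by 57 by 45 mm, a returned item, bystander; origin at the centre of its underside.
- compass: Brass pocket compass, 58 mm diameter, 16 mm high, bystander; origin at the centre of its underside.
- stopper: Pewter bottle stopper standing on its plug, 48 mm diameter, 98 mm high, bystander; origin at the centre of its underside.
- sunglasses: Folded tortoiseshell sunglasses, 140 by 25 by 48 mm, bystander; origin under the middle of the lenses.

How it is judged:
By the outcome, as a careful person would: the job done as asked, in the order asked, and still so for the second after the job is handed in, with the robot touching nothing.
It also fails if it takes over 69 s, if anything falls off the work surface, if the arm or the gripper's body presses on something with over 40 N, if the wrist force passes 120 N, or if a joint passes its speed limit or range.

ROBOT

A 6-joint arm with a two-finger parallel gripper is mounted at the origin on the work surface. World frame = base frame: x ahead of the robot, y to its left, z up, the work surface at z = 0. Lengths are in mm, angles in rad, forces in N, time in s.
With the tool pointing down it reaches from about 300 to 775 mm from the base axis. Payload 14.6 kg.
Tool frame: the origin (TCP) lies on the front face of the gripper's body, between the roots of the fingers; the fingertips stand 97 mm ahead of it and the grasp point (between the pads) lies 78 mm ahead of it; z points along the fingers, y is the direction in which the jaws open and shut (so a half turn about z gives the same grasp; the last joint's range is limited). The gripper opens to 94 mm and grips with 3 to 60 N. Pads are 16 mm wide; open, the fingers measure 119 mm over their backs; the gripper's body (75 mm by 177 mm) begins 78 mm behind the grasp point.
Start: joints at [-1.26, 0.3, 1.521, -0, 1.321, -0.067], TCP at [202.875, -511.206, 302.646] pointing down, gripper open.
Joint ranges: [-3.03, 3.03], [-0.79, 2.21], [0.23, 2.52], [-1.04, 4.18], [0, 3.07], [-2.55, 2.55]. Speed limits (rad/s): [2.22, 2.22, 2.57, 3.14, 3.14, 3.14].

INTERFACE

Orientations are given as [roll, pitch, yaw] about the fixed x, y, z axes, in that order (R = Rz(yaw) Ry(pitch) Rx(roll)).
In Python, from cell import manip, eyes, finder gives the robot as it stands.
- The arm moves only by the tool drive_tool, never from a script. Its argument "rows" is a list of rows, each an object with "offset": the shift along the tool's x, y, z in mm, a list of three; "spin": the turn about the tool's z in degrees; "jaw": the finger opening in mm, from 0 to 94. In form: [{"offset": [dx, dy, dz], "spin": spin, "jaw": jaw}, ...]. A call has 1 to 20 rows; each row shifts and turns the commanded pose from where the row before left it, along the tool's axes as they then stand; what a row does not reach is not made up. A row lasts 1/10 s, in which the tool goes at most 50 mm and 8.59 degrees, less where a joint would pass 70% of its speed; a pose out of reach is approached as far as the arm can. A call is refused whole if a number of a shift passes 50 or a number of a turn 8.59, either way. A call with a gripper value outside its range is refused whole. The fingers move at their own pace and stop on an object; "force" is the grip in N (left out, the last holds). Time passes only in rows, so rows that do not move let the fingers close. It gives the time, the measured TCP pose, the force and the opening at its end, in the units of the state.
- manip.read_state(): the state, without advancing time (a new reading comes with each control period).
- eyes.camera(name): name is "side" or "top" or "wrist"; returns a dict with "color" (400x640x3 uint8, blue, green, red), "depth" (400x640 float32, mm along the optical axis (not along the pixel's ray), 0 where there is no reading), "vfov" (degrees; the focal length in pixels is half the picture's height over the tangent of half this angle, whatever the lens; pixels are square), "cx", "cy" (the principal point, pixels), "D" ([k1, k2, p1, p2, k3] as OpenCV has them; the pictures are not rectified), "rvec" (rotation vector, rad) and "tvec" (3), from world to camera coordinates, as OpenCV has them. Camera axes: x right, y down, z forward; pixel columns grow to the right and rows downward; lengths in mm; the calibration is good to about 2 mm. A picture is of the moment at which its call begins.
- manip.sign_off(): hands the job in, once; it reports no verdict.
Trained networks look in the newest picture that a camera, given by its name, has taken for a name from the list of things; names that differ only in an ending like _2 or _b are one class to them, and where a whole thing is asked for, a point or a joint stands for the part that bears it (a point fixed in the world has none). Each returns a list of dicts, best first, with "p" (0 to 1); they miss things now and then, are a little off and sometimes report something else, mostly with a low value. They report only what shows in the picture. A call takes as long as a camera call.
- finder.find_in(camera, target): "uv" ([column, row] in pixels, amid what is visible of it).
The state is a dict: "clock": time; "joints": joint angles; "qd": joint speeds; "effort": joint torques, N m; "eef_pos": TCP position; "eef_rot": TCP orientation; "wrist_force": force on the tool from outside, world axes, zero at the start; "moment": the same for the moment, N m; "finger_gap": finger opening in mm.
Only numpy, scipy, OpenCV 4.12 (cv2) and the standard library are available. Lean on these libraries where they do the work, as an engineer would, in place of code of your own. Each camera call takes 0.05 s, during which the arm holds its last target. There are 200 camera calls.

## Working session

There is one attempt and no reset: what is moved stays moved. The work goes in short steps, Python scripts to look and compute and a tool call to move; the robot and the scene stay as the last step left them, time stands still between calls to the robot, and variables do not carry over. Pictures are saved under pics/ and viewed, about 8 in all and at most 12, crops included, and the job is handed in when it is done.

Besides the shell and the picture viewer there is one more tool, called after ">>>" as name(argument=value, ...) on one line, values as JSON. drive_tool: Moves the arm, as the interface text tells. Its arguments: {"type":"object","properties":{"rows":{"type":"array","items":{"type":"object","properties":{"offset":{"type":"array","items":{"type":"number"}},"spin":{"type":"number"},"jaw":{"type":"number"}}}},"force":{"type":"number"}},"required":["rows"]}

```bash
ls; mkdir -p pics; cat > h.py <<'E'
import numpy as np, cv2
from cell import manip, eyes, finder
def K(c):
    f=c["color"].shape[0]/2/np.tan(np.radians(c["vfov"])/2)
    return np.array([[f,0,c["cx"]],[0,f,c["cy"]],[0,0,1]])
def ray(c,uv):
    n=cv2.undistortPoints(np.array([[uv]],float),K(c),np.array(c["D"],float))[0,0]
    R=cv2.Rodrigues(np.array(c["rvec"],float))[0]; t=np.array(c["tvec"],float).ravel()
    return -R.T@t, R.T@np.array([n[0],n[1],1]), R,t
def atz(c,uv,z):
    o,d,_,_=ray(c,uv); return o+d*(z-o[2])/d[2]
def atdepth(c,uv):
    o,d,_,_=ray(c,uv); return o+d*c["depth"][int(round(uv[1])),int(round(uv[0]))]
def proj(c,P):
    return cv2.projectPoints(np.array(P,float).reshape(-1,1,3),np.array(c["rvec"],float),np.array(c["tvec"],float),K(c),np.array(c["D"],float))[0][:,0]
E
python3 - <<'E'
from h import *
np.set_printoptions(precision=1,suppress=True)
s=manip.read_state();print(s)
for n in ["top","side"]:
    c=eyes.camera(n); cv2.imwrite(f"pics/{n}0.png",c["color"])
    print(n,ray(c,[320,200])[0])
    for t,z in dict(cradle=12,axle=47,knob=88,hinge=68,bar=68,jaw=30,nest=16,seat=16,bangle=27,ring_box=45,compass=16,stopper=98,sunglasses=40).items():
        for r in finder.find_in(n,t)[:2]:
            print(t,np.round(r["p"],2),np.round(r["uv"],1),atz(c,r["uv"],z),atdepth(c,r["uv"]))
E
```

```text
pics
{'clock': 0.0, 'joints': array([-1.3,  0.3,  1.5,  0. ,  1.3, -0.1]), 'qd': array([ 0., -0., -0.,  0., -0.,  0.]), 'effort': array([  0. , -53.2, -35.3,   0.1,   0. ,  -0. ]), 'eef_pos': array([ 202.8, -511.1,  302.1]), 'eef_rot': array([-3.1, -0. ,  0.4]), 'wrist_force': array([-0.2, -0.3,  0. ]), 'moment': array([-0.,  0., -0.]), 'finger_gap': 93.95612449810001}
top [ 382.9   64.6 1330.5]
cradle 0.65 [346.4 183.9] [590.4 -10.1  12. ] [586.3  -8.6  37.8]
axle 0.7 [348.3 187.2] [576.1 -13.   47. ] [577.7 -13.7  36. ]
knob 0.93 [367.2 190.3] [561.6 -58.5  88. ] [565.4 -61.1  61.4]
hinge 0.57 [345.4 187.3] [572.7  -4.2  68. ] [577.8  -6.1  34.2]
bar 0.52 [385.7 180.6] [ 589.6 -109.    68. ] [ 589.5 -108.8   69. ]
jaw 0.77 [342.9 179.3] [600.    0.1  30. ] [599.2   0.4  35. ]
jaw 0.47 [365.7 187.4] [577.8 -60.4  30. ] [572.5 -57.   65.2]
nest 0.73 [468.3 165.5] [ 638.6 -342.6   16. ] [ 637.7 -341.2   20.5]
nest 0.56 [305.5 190.9] [571.4 100.4  16. ] [570.9 100.3  19.1]
seat 0.83 [301.9 192.6] [566.8 110.1  16. ] [566.6 110.   17.8]
bangle 0.47 [319.7 199.6] [546.2  62.4  27. ] [546
[... 973 characters left out ...]
 ] [ 576.8 -106.8   72.4]
jaw 0.88 [325.1 197.7] [593.3   7.3  30. ] [591.9   9.8  33.2]
nest 0.88 [319.  227.9] [558.2 104.8  16. ] [558.6 104.1  15. ]
nest 0.54 [415.4 132.5] [ 478.5 -407.    16. ] [ 454.6 -327.7   85.8]
seat 0.55 [314.4 228.7] [568.1 113.6  16. ] [563.8 120.4  26.2]
seat 0.52 [346.5 182.9] [572.2 -88.2  16. ] [557.1 -58.2  51.4]
bangle 0.78 [320.6 216.9] [569.6  75.3  27. ] [574.2  67.8  16.3]
ring_box 0.65 [302.9 360.8] [388.1 470.   45. ] [388.2 469.9  44.5]
compass 0.56 [365.1 131.5] [ 629.3 -330.4   16. ] [ 627.8 -327.1   19.1]
stopper 0.53 [418.9 135.8] [ 434.9 -304.7   98. ] [ 444.  -336.    70.2]
sunglasses 0.68 [203.3 327.8] [637.3 512.6  40. ] [658.4 499.2  -2.5]
```

```bash
python3 - <<'E'
import cv2
a=cv2.imread("pics/top0.png")[140:240,270:430]; b=cv2.imread("pics/side0.png")[130:260,270:400]
cv2.imwrite("pics/a.png",cv2.resize(a,None,fx=5,fy=5,interpolation=cv2.INTER_CUBIC))
E
```

```text
(no output)
```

View pics/a.png

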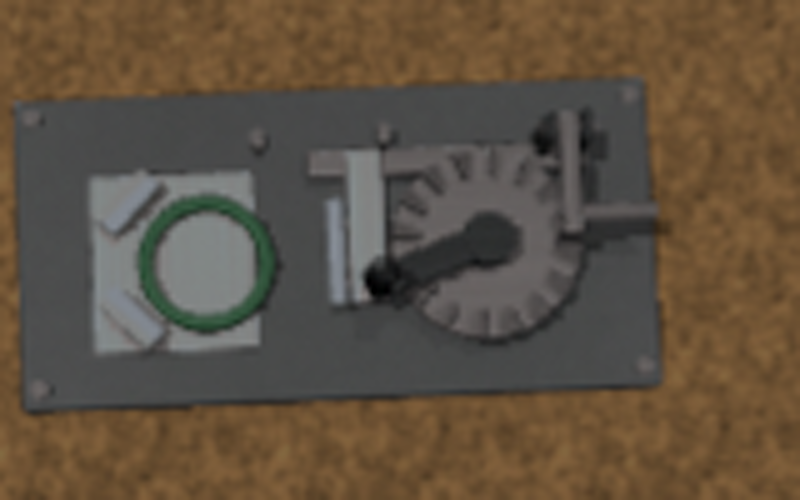

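The top crop shows the cradle with +y to image left and +x up. Plate corners in the crop are at about (12,103), (643,78), (662,383) and (25,410), the knob is at (380,278), and the pawl bar runs from (580,212) to (657,212).

```bash
cat >> h.py <<'E'
def rigid(A,B):  # 2D: B = R A + t
    A=np.array(A,float);B=np.array(B,float);a=A-A.mean(0);b=B-B.mean(0)
    th=np.arctan2((a[:,0]*b[:,1]-a[:,1]*b[:,0]).sum(),(a*b).sum())
    R=np.array([[np.cos(th),-np.sin(th)],[np.sin(th),np.cos(th)]]);t=B.mean(0)-R@A.mean(0)
    return th,t,B-(A@R.T+t)
def pt(th,t,x,y):
    return np.array([np.cos(th)*x-np.sin(th)*y+t[0],np.sin(th)*x+np.cos(th)*y+t[1]])
E
python3 - <<'E'
from h import *
np.set_printoptions(precision=2,suppress=True)
c=eyes.camera("top")
uv=np.array([(12,103),(643,78),(662,383),(25,410)])/5+[269.6,139.6]
W=[atz(c,u,12)[:2] for u in uv]
th,t,res=rigid([(93,150),(93,-195),(-77,-195),(-77,150)],W)
print(th,np.degrees(th),t,res)
a=np.radians(110)
for n,p in dict(axle=(0,-100),knob=(62*np.cos(a),-100+62*np.sin(a)),hinge=(55,-143),bar=(10,-170)).items(): print(n,pt(th,t,*p))
s=manip.read_state();print(s["eef_pos"],s["eef_rot"])
w=eyes.camera("wrist");R=cv2.Rodrigues(np.array(w["rvec"]))[0];print("wrist cam",ray(w,[320,200])[0],R[2],w["vfov"])
E
```

```text
0.03631586487026982 2.0807457864338716 [570.39  38.24] [[-0.96 -0.08]
 [-1.68  0.79]
 [ 1.22  1.04]
 [ 1.43 -1.75]]
axle [574.02 -61.7 ]
knob [550.72  -4.24]
hinge [ 630.55 -102.67]
bar [ 586.56 -131.29]
[ 202.86 -511.21  302.65] [-3.14  0.    0.38]
wrist cam [ 270.3  -484.61  384.7 ] [-0.23 -0.09 -0.97] 69.65183686056648
```

>>> drive_tool(rows=[{"offset":[31,-13.2,0]},{"offset":[31,-13.2,0]},{"offset":[31,-13.2,0]},{"offset":[31,-13.2,0]},{"offset":[31,-13.2,0]},{"offset":[31,-13.2,0]},{"offset":[31,-13.2,0]},{"offset":[31,-13.2,0]},{"offset":[31,-13.2,0]},{"offset":[31,-13.2,0]},{"offset":[31,-13.2,0]},{"offset":[31,-13.2,0]},{"offset":[31,-13.2,0]},{"offset":[31,-13.2,0]},{"offset":[31,-13.2,0]},{"offset":[31,-13.2,0]},{"spin":-8},{"spin":-8},{"spin":-8},{"spin":-8}])

```text
validation failed for argument at $.ro...
```

>>> drive_tool(rows=[{"spin":-8,"jaw":50},{"spin":-8},{"spin":-8},{"spin":-8},{"spin":-6.4},{"offset":[0,0,20]},{"offset":[0,0,20]},{"offset":[0,0,0]}])

```text
validation failed for argument at $.ro...
```

```bash
python3 - <<'E'
from h import *
np.set_printoptions(precision=2,suppress=True)
s=manip.read_state();print(s["clock"],s["eef_pos"],s["eef_rot"],s["joints"],s["wrist_force"])
c=eyes.camera("wrist");cv2.imwrite("pics/w1.png",c["color"])
np.savez("pics/w1.npz",**{k:np.array(v) for k,v in c.items()})
for t,z in dict(axle=47,knob=88,hinge=68,bar=68,jaw=30,seat=16,bangle=27).items():
    for r in finder.find_in("wrist",t)[:2]:
        print(t,np.round(r["p"],2),np.round(r["uv"],1),atz(c,r["uv"],z),atdepth(c,r["uv"]))
E
```

```text
1.5 [ 202.88 -511.2   302.67] [3.14 0.   0.38] [-1.26  0.3   1.52 -0.    1.32 -0.07] [-0.19  0.74  0.12]
```

View pics/w1.png

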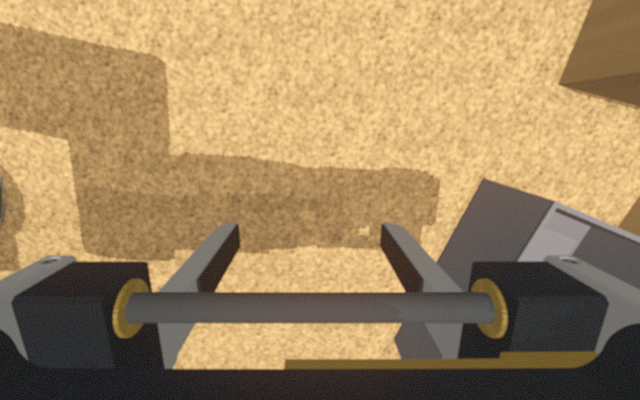

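All three fields are required in every row, so neither move ran. The wrist view shows only table and the gripper's fingers, at about (230,230) and (390,230).

>>> drive_tool(rows=[{"offset":[31,-13.2,0],"spin":0,"jaw":50},{"offset":[31,-13.2,0],"spin":0,"jaw":50},{"offset":[31,-13.2,0],"spin":0,"jaw":50},{"offset":[31,-13.2,0],"spin":0,"jaw":50},{"offset":[31,-13.2,0],"spin":0,"jaw":50},{"offset":[31,-13.2,0],"spin":0,"jaw":50},{"offset":[31,-13.2,0],"spin":0,"jaw":50},{"offset":[31,-13.2,0],"spin":0,"jaw":50},{"offset":[31,-13.2,0],"spin":0,"jaw":50},{"offset":[31,-13.2,0],"spin":0,"jaw":50},{"offset":[31,-13.2,0],"spin":0,"jaw":50},{"offset":[31,-13.2,0],"spin":0,"jaw":50},{"offset":[31,-13.2,0],"spin":0,"jaw":50},{"offset":[31,-13.2,0],"spin":0,"jaw":50},{"offset":[31,-13.2,0],"spin":0,"jaw":50},{"offset":[31,-13.2,0],"spin":0,"jaw":50},{"offset":[0,0,0],"spin":-8,"jaw":50},{"offset":[0,0,0],"spin":-8,"jaw":50},{"offset":[0,0,0],"spin":-8,"jaw":50},{"offset":[0,0,0],"spin":-8,"jaw":50}])

```text
clock: 3.9
eef_pos: [586.0, -131.8, 302.5]
eef_rot: [-3.141, 0.0, 0.942]
wrist_force: [-0.3, -0.3, -0.4]
finger_gap: 50.2
```

>>> drive_tool(rows=[{"offset":[0,0,0],"spin":-8,"jaw":50},{"offset":[0,0,0],"spin":-8,"jaw":50},{"offset":[0,0,0],"spin":-8,"jaw":50},{"offset":[0,0,0],"spin":-8,"jaw":50},{"offset":[0,0,20],"spin":-6.4,"jaw":50},{"offset":[0,0,20],"spin":0,"jaw":50},{"offset":[0,0,0],"spin":0,"jaw":50}])

```text
clock: 4.6
eef_pos: [585.3, -131.7, 260.1]
eef_rot: [-3.137, -0.001, 1.606]
wrist_force: [0.2, 0.3, 0.7]
finger_gap: 49.9
```

```bash
python3 - <<'E'
from h import *
np.set_printoptions(precision=2,suppress=True)
s=manip.read_state();print(s["clock"],s["eef_pos"],s["eef_rot"],s["joints"],s["wrist_force"])
c=eyes.camera("wrist");cv2.imwrite("pics/w2.png",c["color"])
np.savez("pics/w2.npz",**{k:np.array(v) for k,v in c.items()})
for t,z in dict(axle=47,knob=88,hinge=68,bar=68,jaw=30,seat=16,bangle=27).items():
    for r in finder.find_in("wrist",t)[:2]:
        print(t,np.round(r["p"],2),np.round(r["uv"],1),atz(c,r["uv"],z),atdepth(c,r["uv"]))
E
```

```text
4.6 [ 585.33 -131.75  260.13] [-3.14 -0.    1.61] [-0.28  0.45  1.42  0.    1.28 -0.32] [0.23 0.25 0.69]
axle 0.81 [305.2  99.8] [576.5  -37.85  47.  ] [576.34 -37.33  39.78]
knob 0.79 [295.4 119.9] [569.51 -57.47  88.  ] [568.23 -57.3   63.41]
knob 0.53 [313.1 167.9] [586.24 -98.23  88.  ] [ 586.44 -100.5    73.2 ]
hinge 0.63 [309.4  99.4] [580.73 -38.9   68.  ] [580.52 -36.72  38.72]
bar 0.62 [313.8 172. ] [ 587.34 -105.24   68.  ] [ 587.26 -104.46   72.66]
bar 0.23 [321.7   1.8] [588.29  39.59  68.  ] [589.45  60.13  11.01]
jaw 0.68 [296.8 119. ] [567.94 -56.1   30.  ] [569.53 -56.44  63.6 ]
jaw 0.66 [330.   57.2] [599.59   4.74  30.  ] [599.39   3.98  33.7 ]
bangle 0.82 [298.3   2.7] [566.53  52.82  27.  ] [566.5   53.02  26.44]
```

View pics/w2.png

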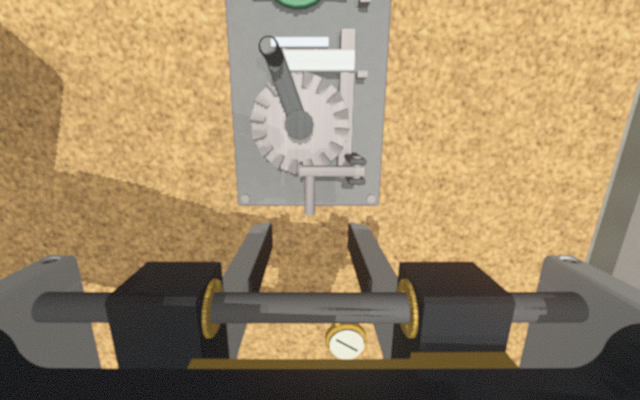

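The wrist view shows the bar at about (309,180–215), the hub centre at (299,125), the knob top at (269,45) and the lower plate corners near (237,206) and (380,206). I'll refine the pose from these.

```bash
python3 - <<'E'
from h import *
np.set_printoptions(precision=1,suppress=True)
c=dict(np.load("pics/w2.npz"))
D=c["depth"];pts=np.array([atdepth(c,(u,v)) for v in range(0,230) for u in range(225,395)])
uv=np.array([(u,v) for v in range(0,230) for u in range(225,395)])
def m(lo,hi,x0,x1,y0,y1): return pts[(pts[:,2]>lo)&(pts[:,2]<hi)&(pts[:,0]>x0)&(pts[:,0]<x1)&(pts[:,1]>y0)&(pts[:,1]<y1)]
b=m(64,80,560,620,-160,-115);print("bar",len(b),b.min(0),b.max(0),np.median(b,0))
for v in range(174,218,4):
    r=[(u,*atdepth(c,(u,v))) for u in range(300,322)]; r=[q for q in r if q[3]>60]
    if r: r=np.array(r);print(v,r[0],r[-1],r[:,3].max())
k=m(98,108,520,580,-30,30);print("knob top",len(k),np.median(k,0),k.min(0),k.max(0))
h=m(59,65,560,590,-80,-45);print("hub",len(h),(h.min(0)+h.max(0))/2)
P=pts[(pts[:,2]>8)&(pts[:,2]<16)]
for y0 in (-140,-120,-100,-20,0,20):
    q=P[abs(P[:,1]-y0)<4];print(y0,q[:,0].min(),q[:,0].max())
for x0 in (530,560,620,640):
    q=P[abs(P[:,0]-x0)<4];print(x0,q[:,1].min())
E
```

```text
bar 343 [ 578.2 -147.6   66.6] [ 589.1 -115.1   74.2] [ 583.8 -130.7   71.9]
174 [ 300.   574.3 -106.5   74.5] [ 321.   594.2 -106.3   71.5] 74.47982731016776
178 [ 304.   578.1 -111.3   69. ] [ 314.   587.8 -111.1   67.9] 73.38550170843632
182 [ 304.   578.2 -115.4   67.9] [ 314.   587.9 -114.8   69.1] 73.16130675198173
186 [ 304.   578.3 -119.2   68.8] [ 314.   588.1 -119.1   67.8] 342.30108808283615
190 [ 304.   578.5 -123.3   68.4] [ 314.   588.2 -122.8   69.1] 73.61880296073076
194 [ 304.   578.6 -127.7   67. ] [ 314.   588.4 -127.2   67.6] 72.88975543512828
198 [ 304.   578.7 -131.3   68.5] [ 314.   588.6 -131.1   68. ] 73.50031137394757
202 [ 304.   578.8 -135.6   67.9] [ 314.   588.7 -135.1   68.4] 73.51760888355454
206 [ 304.   579.  -139.5   68.8] [ 314.   588.9 -139.5   67.6] 73.37623382679402
210 [ 305.   580.1 -142.8   71.3] [ 314.   589.1 -143.7   67.2] 73.91188779397936
214 [ 305.   580.2 -147.3   70.3] [ 313.   588.1 -146.7   71.2] 73.68382936118542
knob top 166 [549.9  -6.4 102.2] [540.2 -11.3  98.1] [555.7   3.5 105.4]
hub 673 [572.5 -59.9  62.2]
-140 497.9456097822986 665.9429394284703
-120 497.30193757810747 665.2535061523605
-100 495.39446412002957 665.3229746152846
-20 493.68038432093624 662.0321892202114
0 492.3724786939069 661.5001293992583
20 491.3335447908379 661.5961299099836
530 -155.8448410817117
560 -154.78741498119803
620 -154.3447732780122
640 -153.69893248924205
```

>>> drive_tool(rows=[{"offset":[1.7,-1.3,20],"spin":0,"jaw":40},{"offset":[0,0,25],"spin":0,"jaw":40},{"offset":[0,0,25],"spin":0,"jaw":40},{"offset":[0,0,20],"spin":0,"jaw":40},{"offset":[0,0,14],"spin":0,"jaw":40},{"offset":[0,0,10],"spin":0,"jaw":40},{"offset":[0,0,0],"spin":0,"jaw":40},{"offset":[0,0,0],"spin":0,"jaw":5},{"offset":[0,0,0],"spin":0,"jaw":5},{"offset":[0,0,0],"spin":0,"jaw":5},{"offset":[0,0,0],"spin":0,"jaw":5},{"offset":[0,0,0],"spin":0,"jaw":5}], force=12)

```text
clock: 6.2
eef_pos: [584.3, -130.4, 148.9]
eef_rot: [-3.14, 0.0, 1.607]
wrist_force: [-7.3, -0.1, 4.6]
finger_gap: 9.4
```

```bash
python3 - <<'E'
from h import *
s=manip.read_state();print(s)
c=eyes.camera("wrist");cv2.imwrite("pics/w3.png",c["color"])
a=np.degrees(np.linspace(0,2.3,17))
for i in range(16):
    p=lambda d:np.array([-45*np.cos(np.radians(d)),45*np.sin(np.radians(d))])
    print(np.round(p(a[i+1])-p(a[i]),1),end=" ")
E
```

```text
{'clock': 6.2, 'joints': array([-2.80612843e-01,  5.68942552e-01,  1.51738282e+00, -4.14507373e-04,
        1.05634055e+00, -3.16123058e-01]), 'qd': array([-1.21581886e-03, -2.92145807e-03,  1.02414830e-07, -6.74033246e-04,
        1.08643608e-03, -8.59024498e-04]), 'effort': array([ 1.17684368e+00, -6.11094046e+01, -3.17463362e+01,  5.50441481e-01,
       -1.41988333e+00,  2.23994540e-02]), 'eef_pos': array([ 584.27105737, -130.37269406,  148.94170274]), 'eef_rot': array([-3.14046042e+00,  9.09165649e-06,  1.60651070e+00]), 'wrist_force': array([-7.32034995, -0.08595853,  4.61250985]), 'moment': array([-0.14964383,  1.07164614,  0.0310767 ]), 'finger_gap': 9.398579317908728}
[0.5 6.4] [1.4 6.3] [2.3 6.1] [3.1 5.7] [3.9 5.2] [4.6 4.5] [5.2 3.8] [5.7 3.1] [6.1 2.2] [6.3 1.3] [6.5 0.4] [ 6.4 -0.5] [ 6.3 -1.4] [ 6.  -2.3] [ 5.6 -3.2] [ 5.1 -3.9]
```

View pics/w3.png

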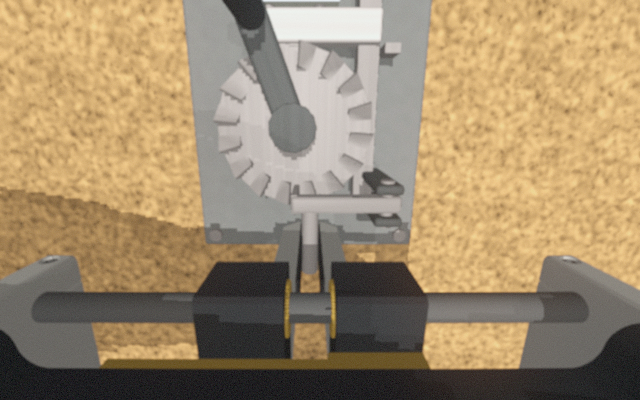

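The wrist view shows both fingers closed on the bar at about (310,240), with a 9.4 mm gap. I'll swing it along the arc.

>>> drive_tool(rows=[{"offset":[0,0.5,-6.4],"spin":0,"jaw":5},{"offset":[0,1.4,-6.3],"spin":0,"jaw":5},{"offset":[0,2.3,-6.1],"spin":0,"jaw":5},{"offset":[0,3.1,-5.7],"spin":0,"jaw":5},{"offset":[0,3.9,-5.2],"spin":0,"jaw":5},{"offset":[0,4.6,-4.5],"spin":0,"jaw":5},{"offset":[0,5.2,-3.8],"spin":0,"jaw":5},{"offset":[0,5.7,-3.1],"spin":0,"jaw":5}])

```text
clock: 7.05
eef_pos: [611.4, -129.7, 191.3]
eef_rot: [3.141, 0.001, 1.606]
wrist_force: [-3.6, -2.0, 1.5]
finger_gap: 9.0
```

>>> drive_tool(rows=[{"offset":[0,6.1,-2.2],"spin":0,"jaw":5},{"offset":[0,6.3,-1.3],"spin":0,"jaw":5},{"offset":[0,6.5,-0.4],"spin":0,"jaw":5},{"offset":[0,6.4,0.5],"spin":0,"jaw":5},{"offset":[0,6.3,1.4],"spin":0,"jaw":5},{"offset":[0,6.0,2.3],"spin":0,"jaw":5},{"offset":[0,5.6,3.2],"spin":0,"jaw":5},{"offset":[0,3.5,2.7],"spin":0,"jaw":5},{"offset":[0,0,0],"spin":0,"jaw":5}])

```text
clock: 7.95
eef_pos: [658.4, -127.5, 182.9]
eef_rot: [3.142, -0.0, 1.607]
wrist_force: [0.7, -2.1, -1.2]
finger_gap: 9.4
```

>>> drive_tool(rows=[{"offset":[0,0,0],"spin":0,"jaw":30},{"offset":[0,0,0],"spin":0,"jaw":30},{"offset":[0,0,0],"spin":0,"jaw":30},{"offset":[0,0,-15],"spin":0,"jaw":30},{"offset":[0,0,-30],"spin":0,"jaw":30},{"offset":[0,0,-30],"spin":0,"jaw":30},{"offset":[0,0,0],"spin":0,"jaw":30}])

```text
clock: 8.65
eef_pos: [658.9, -127.8, 264.7]
eef_rot: [3.134, 0.002, 1.607]
wrist_force: [-0.1, 0.8, 0.3]
finger_gap: 30.5
```

```bash
python3 - <<'E'
from h import *
np.set_printoptions(precision=1,suppress=True)
s=manip.read_state();print(s["clock"],s["eef_pos"],s["wrist_force"])
c=eyes.camera("wrist");cv2.imwrite("pics/w4.png",c["color"]);np.savez("pics/w4.npz",**{k:np.array(v) for k,v in c.items()})
uv=[(u,v) for v in range(0,235) for u in range(120,420)]
pts=np.array([atdepth(c,q) for q in uv])
k=pts[(pts[:,2]>98)&(pts[:,2]<108)&(pts[:,1]>-35)];print("knob",len(k),np.median(k,0),k.min(0),k.max(0))
h=pts[(pts[:,2]>59)&(pts[:,2]<65)&(abs(pts[:,0]-574)<16)&(pts[:,1]<-45)&(pts[:,1]>-80)];print("hub",(h.min(0)+h.max(0))/2)
b=pts[(pts[:,2]>80)&(pts[:,1]<-112)&(pts[:,1]>-160)&(pts[:,2]<115)];print("bar",len(b),np.median(b,0),b.max(0))
E
```

```text
8.65 [ 658.9 -127.8  264.7] [-0.1  0.8  0.3]
knob 185 [552.6  -6.5 102.1] [540.3 -12.   98. ] [556.7   3.9 105.9]
hub [571.5 -59.7  62. ]
bar 389 [ 658.4 -128.1  105.5] [ 663.5 -112.   107.9]
```

View pics/w4.png

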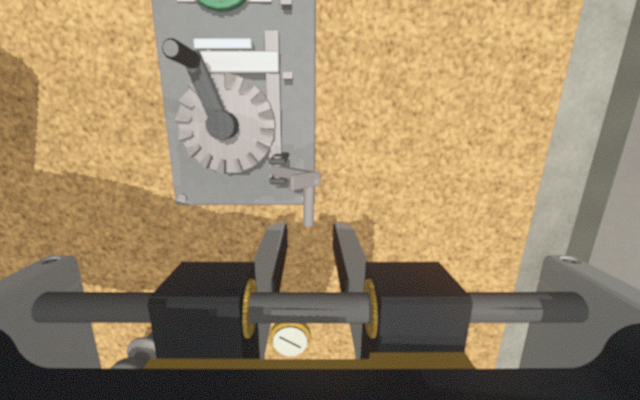

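The pawl has flipped over: its bar is at about (308,200), measured near x 658, z 102, and it stays there released. Next is the knob, near (175,48) in the image.

>>> drive_tool(rows=[{"offset":[21.5,-17.6,0],"spin":0,"jaw":36},{"offset":[21.5,-17.6,0],"spin":0,"jaw":36},{"offset":[21.5,-17.6,0],"spin":0,"jaw":36},{"offset":[21.5,-17.6,0],"spin":0,"jaw":36},{"offset":[21.5,-17.6,0],"spin":0,"jaw":36},{"offset":[21.5,-17.6,0],"spin":0,"jaw":36},{"offset":[0,0,0],"spin":-6.7,"jaw":36},{"offset":[0,0,0],"spin":-6.7,"jaw":36},{"offset":[0,0,0],"spin":-6.6,"jaw":36},{"offset":[0,0,10],"spin":0,"jaw":36}])

```text
clock: 9.7
eef_pos: [547.9, -2.5, 248.8]
eef_rot: [3.141, 0.001, 1.958]
wrist_force: [0.9, -0.4, -0.6]
finger_gap: 35.8
```

```bash
python3 - <<'E'
from h import *
np.set_printoptions(precision=2,suppress=True)
s=manip.read_state();print(s["clock"],s["eef_pos"],s["eef_rot"],s["wrist_force"])
c=eyes.camera("wrist");cv2.imwrite("pics/w5.png",c["color"]);np.savez("pics/w5.npz",**{k:np.array(v) for k,v in c.items()})
uv=[(u,v) for v in range(0,240) for u in range(200,440)]
pts=np.array([atdepth(c,q) for q in uv])
k=pts[(pts[:,2]>101)&(pts[:,2]<107)&(pts[:,0]<575)&(pts[:,0]>530)&(abs(pts[:,1])<25)];print("knob",len(k),np.median(k,0),k.min(0),k.max(0))
E
```

```text
9.7 [547.91  -2.46 248.82] [3.14 0.   1.96] [ 0.92 -0.4  -0.65]
knob 94 [546.71  -1.29 102.56] [540.12 -10.95 101.01] [555.31   4.05 104.66]
```

View pics/w5.png

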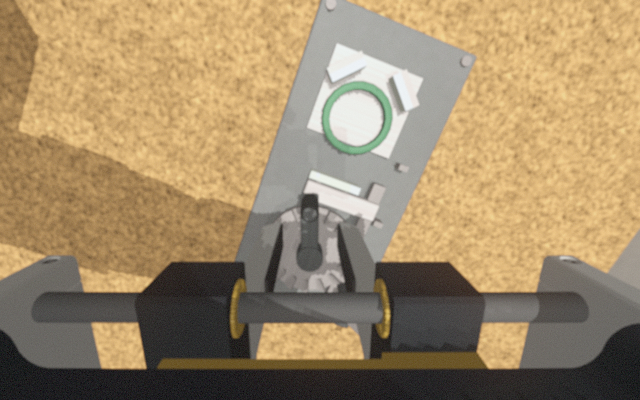

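The knob is centred between the fingers at (309,212). The bangle is at (357,118), the V faces at (347,67) and (403,92), and the pad at (332,184). I'll take distances from the depth while I go down onto the knob.

>>> drive_tool(rows=[{"offset":[0,0,25],"spin":0,"jaw":36},{"offset":[0,0,25],"spin":0,"jaw":36},{"offset":[0,0,20],"spin":0,"jaw":36},{"offset":[0,0,13],"spin":0,"jaw":36},{"offset":[0,0,0],"spin":0,"jaw":20},{"offset":[0,0,0],"spin":0,"jaw":20},{"offset":[0,0,0],"spin":0,"jaw":20}])

```text
clock: 10.45
eef_pos: [548.2, -2.5, 166.5]
eef_rot: [3.14, 0.001, 1.955]
wrist_force: [0.1, 0.2, 0.6]
finger_gap: 20.4
```

```bash
python3 - <<'E'
from h import *
np.set_printoptions(precision=1,suppress=True)
c=dict(np.load("pics/w5.npz")); th=.0365;t=np.array([568.2,40.2])
uv=np.array([(u,v) for v in range(10,215) for u in range(250,470)])
pts=np.array([atdepth(c,q) for q in uv]); col=np.array([c["color"][v,u] for u,v in uv]).astype(int)
d=pts[:,:2]-t; cx=np.cos(th)*d[:,0]+np.sin(th)*d[:,1]; cy=-np.sin(th)*d[:,0]+np.cos(th)*d[:,1]; z=pts[:,2]
g=(col[:,1]>col[:,2]+25)&(col[:,1]>col[:,0]+10)&(z>20)&(z<32)
print("bangle",g.sum(),cx[g].min(),cx[g].max(),cy[g].min(),cy[g].max())
o=~g&(abs(cx-8)<60)&(z>22)
for x0 in range(-30,45,10):
    m=o&(abs(cx-x0)<2)&(cy>40); p=o&(abs(cx-x0)<2)&(cy<40)&(z>26)&(z<40)&(cy>-40)
    print(x0,"V min y",cy[m].min() if m.any() else None,"pad max y",cy[p].max() if p.any() else None, z[m].max() if m.any() else None)
s=manip.read_state();print(s["clock"],s["eef_pos"],s["eef_rot"],s["wrist_force"],s["finger_gap"])
E
```

```text
bangle 1402 -38.33717060320043 32.48206175713225 10.719410982605408 81.6904371392876
-30 V min y 44.65517099102814 pad max y 39.803774184126844 36.88091658524081
-20 V min y 77.59646325516516 pad max y 25.04773651980615 36.80860376764048
-10 V min y 81.09119144832795 pad max y -18.54806194759257 28.630723006914707
0 V min y 82.01904051210373 pad max y -18.600101149492627 27.154430137190218
10 V min y 78.92240064511297 pad max y -18.48947618412702 27.493264916761916
20 V min y 72.4398231684156 pad max y -18.62165983173908 36.64061375267164
30 V min y 51.1063495934884 pad max y 37.0194979437822 37.31027145422996
40 V min y 69.93423167535144 pad max y -9.989060870573288 36.759134073127996
10.45 [548.2  -2.5 166.5] [3.1 0.  2. ] [0.1 0.2 0.6] 20.396146753095444
```

>>> drive_tool(rows=[{"offset":[-0.08,-3.1,0],"spin":-2.86,"jaw":20},{"offset":[-0.08,-3.1,0],"spin":-2.86,"jaw":20},{"offset":[-0.08,-3.1,0],"spin":-2.86,"jaw":20},{"offset":[-0.08,-3.1,0],"spin":-2.86,"jaw":20},{"offset":[-0.08,-3.1,0],"spin":-2.86,"jaw":20},{"offset":[-0.08,-3.1,0],"spin":-2.86,"jaw":20}])

```text
clock: 11.05
eef_pos: [532.2, -12.0, 166.6]
eef_rot: [3.14, 0.001, 2.257]
wrist_force: [0.4, 1.6, -0.7]
finger_gap: 20.1
```

```bash
cat >> h.py <<'E'
def wheel(ax=(572,-59.8)):
    s=manip.read_state();y=s["eef_rot"][2];f=s["wrist_force"];p=s["eef_pos"][:2]-np.array(ax)
    tx=np.array([np.cos(y),np.sin(y)]);ty=np.array([np.sin(y),-np.cos(y)])
    print("t%.2f r%.1f ang%.3f yaw%.3f | Ftx %.2f Fty %.2f Fz %.2f | gap %.1f Mz %.3f"%(s["clock"],np.hypot(*p),np.arctan2(p[1],p[0])%6.283-1.9564,y-1.9564,f[:2]@tx,f[:2]@ty,f[2],s["finger_gap"],s["moment"][2]))
E
python3 -c "from h import *; wheel()"
```

```text
t11.05 r62.2 ang0.309 yaw0.300 | Ftx 0.99 Fty 1.29 Fz -0.67 | gap 20.1 Mz 0.051
```

>>> drive_tool(rows=[{"offset":[-0.08,-3.1,0],"spin":-2.86,"jaw":20},{"offset":[-0.08,-3.1,0],"spin":-2.86,"jaw":20},{"offset":[-0.08,-3.1,0],"spin":-2.86,"jaw":20},{"offset":[-0.08,-3.1,0],"spin":-2.86,"jaw":20},{"offset":[-0.08,-3.1,0],"spin":-2.86,"jaw":20},{"offset":[-0.08,-3.1,0],"spin":-2.86,"jaw":20},{"offset":[0,0,0],"spin":0,"jaw":20}])

```text
clock: 11.75
eef_pos: [519.6, -25.9, 166.4]
eef_rot: [3.141, 0.001, 2.555]
wrist_force: [-0.4, -0.4, 0.3]
finger_gap: 20.0
```

```bash
python3 -c "
from h import *
wheel(); c=eyes.camera('wrist');np.savez('pics/w6.npz',**{k:np.array(v) for k,v in c.items()});cv2.imwrite('pics/w6.png',c['color'])"
```

```text
t11.75 r62.4 ang0.611 yaw0.598 | Ftx 0.15 Fty -0.58 Fz 0.26 | gap 20.0 Mz 0.023
```

View pics/w6.png

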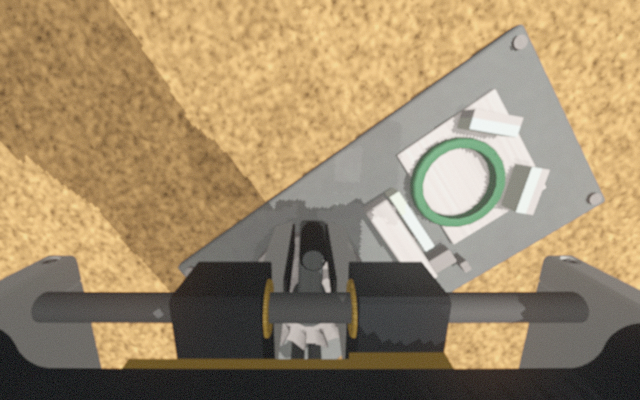

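The view shows the pad at (418,222), about 5 mm behind the bangle at (458,182). The bangle is still short of the V faces. From here I go slower.

>>> drive_tool(rows=[{"offset":[-0.01,-1.24,0],"spin":-1.15,"jaw":20},{"offset":[-0.01,-1.24,0],"spin":-1.15,"jaw":20},{"offset":[-0.01,-1.24,0],"spin":-1.15,"jaw":20},{"offset":[-0.01,-1.24,0],"spin":-1.15,"jaw":20},{"offset":[-0.01,-1.24,0],"spin":-1.15,"jaw":20}])

```text
clock: 12.3
eef_pos: [516.3, -31.1, 165.6]
eef_rot: [3.142, 0.0, 2.656]
wrist_force: [0.8, 1.6, 1.3]
finger_gap: 20.3
```

```bash
cat > gap.py <<'E'
from h import *
wheel(); c=eyes.camera('wrist')
th=.0365;t=np.array([568.2,40.2])
uv=np.array([(u,v) for v in range(40,290,1) for u in range(330,640,1)])
pts=np.array([atdepth(c,q) for q in uv]); col=np.array([c["color"][v,u] for u,v in uv]).astype(int)
d=pts[:,:2]-t; cx=np.cos(th)*d[:,0]+np.sin(th)*d[:,1]; cy=-np.sin(th)*d[:,0]+np.cos(th)*d[:,1]; z=pts[:,2]
g=(col[:,1]>col[:,2]+25)&(col[:,1]>col[:,0]+10)&(z>20)&(z<32)
pad=~g&(z>29)&(z<36)&(abs(cx-5)<22)&(cy<35)&(cy>-40)
print("bangle x %.1f..%.1f y %.1f..%.1f"%(*np.percentile(cx[g],[.5,99.5]),*np.percentile(cy[g],[.5,99.5])),"pad front %.1f"%np.percentile(cy[pad],98) if pad.any() else None)
cv2.imwrite("pics/g%d.png"%round(manip.read_state()["clock"]*100),c["color"])
E
python3 gap.py
```

```text
t12.30 r62.7 ang0.710 yaw0.700 | Ftx 0.05 Fty 1.76 Fz 1.30 | gap 20.3 Mz -0.014
bangle x -38.8..31.0 y 10.9..80.7 pad front 6.8
```

>>> drive_tool(rows=[{"offset":[-0.1,-1.24,0],"spin":-1.15,"jaw":20},{"offset":[-0.1,-1.24,0],"spin":-1.15,"jaw":20},{"offset":[-0.1,-1.24,0],"spin":-1.15,"jaw":20},{"offset":[-0.1,-1.24,0],"spin":-1.15,"jaw":20}])

```text
clock: 12.75
eef_pos: [514.3, -35.7, 165.4]
eef_rot: [-3.142, -0.0, 2.737]
wrist_force: [-1.3, 2.5, 1.0]
finger_gap: 20.0
```

```bash
python3 gap.py
```

```text
t12.75 r62.5 ang0.790 yaw0.781 | Ftx 2.15 Fty 1.83 Fz 0.97 | gap 20.0 Mz 0.049
bangle x -38.9..31.0 y 13.4..82.0 pad front 10.0
```

>>> drive_tool(rows=[{"offset":[-0.03,-0.62,0],"spin":-0.57,"jaw":20},{"offset":[-0.03,-0.62,0],"spin":-0.57,"jaw":20},{"offset":[-0.03,-0.62,0],"spin":-0.57,"jaw":20},{"offset":[-0.03,-0.62,0],"spin":-0.57,"jaw":20}])

```text
clock: 13.2
eef_pos: [513.5, -38.0, 165.5]
eef_rot: [3.142, -0.0, 2.776]
wrist_force: [-0.9, 2.1, -0.6]
finger_gap: 20.1
```

```bash
python3 gap.py
```

```text
t13.20 r62.4 ang0.828 yaw0.819 | Ftx 1.58 Fty 1.68 Fz -0.62 | gap 20.1 Mz 0.028
bangle x -38.8..31.1 y 15.0..83.6 pad front 11.7
```

>>> drive_tool(rows=[{"offset":[-0.03,-0.62,0],"spin":-0.57,"jaw":20},{"offset":[-0.03,-0.62,0],"spin":-0.57,"jaw":20},{"offset":[-0.03,-0.62,0],"spin":-0.57,"jaw":20}])

```text
clock: 13.55
eef_pos: [513.0, -39.8, 165.5]
eef_rot: [-3.142, -0.0, 2.806]
wrist_force: [-1.1, 2.2, -0.7]
finger_gap: 20.0
```

```bash
python3 gap.py
```

```text
t13.55 r62.3 ang0.858 yaw0.849 | Ftx 1.81 Fty 1.70 Fz -0.66 | gap 20.0 Mz -0.008
bangle x -38.7..31.3 y 16.3..84.9 pad front 12.8
```

>>> drive_tool(rows=[{"offset":[-0.03,-0.62,0],"spin":-0.57,"jaw":20},{"offset":[-0.03,-0.62,0],"spin":-0.57,"jaw":20},{"offset":[-0.03,-0.62,0],"spin":-0.57,"jaw":20}])

```text
clock: 13.9
eef_pos: [512.5, -41.6, 165.6]
eef_rot: [3.142, -0.0, 2.836]
wrist_force: [-0.9, 1.8, -0.3]
finger_gap: 20.2
```

```bash
python3 gap.py
```

```text
t13.90 r62.2 ang0.889 yaw0.879 | Ftx 1.40 Fty 1.45 Fz -0.32 | gap 20.2 Mz -0.007
bangle x -38.7..31.3 y 17.5..85.9 pad front 14.1
```

>>> drive_tool(rows=[{"offset":[-0.02,-0.62,0],"spin":-0.57,"jaw":20},{"offset":[-0.02,-0.62,0],"spin":-0.57,"jaw":20}])

```text
clock: 14.15
eef_pos: [512.2, -42.8, 165.6]
eef_rot: [3.142, -0.0, 2.855]
wrist_force: [-0.7, 1.8, -1.2]
finger_gap: 20.2
```

```bash
python3 gap.py
```

```text
t14.15 r62.2 ang0.908 yaw0.899 | Ftx 1.17 Fty 1.57 Fz -1.20 | gap 20.2 Mz 0.005
bangle x -38.6..31.4 y 18.4..86.6 pad front 14.9
```

>>> drive_tool(rows=[{"offset":[-0.02,-0.5,0],"spin":-0.46,"jaw":20},{"offset":[-0.02,-0.5,0],"spin":-0.46,"jaw":20}])

```text
clock: 14.4
eef_pos: [512.0, -43.7, 165.6]
eef_rot: [3.142, 0.0, 2.871]
wrist_force: [-0.2, 2.4, 0.1]
finger_gap: 19.9
```

```bash
python3 -c "from h import *; wheel()"
```

```text
t14.40 r62.1 ang0.924 yaw0.915 | Ftx 0.86 Fty 2.27 Fz 0.13 | gap 19.9 Mz 0.042
```

>>> drive_tool(rows=[{"offset":[-0.02,-0.5,0],"spin":-0.46,"jaw":20},{"offset":[-0.02,-0.5,0],"spin":-0.46,"jaw":20}])

```text
clock: 14.6
eef_pos: [511.7, -44.7, 165.6]
eef_rot: [3.142, -0.0, 2.887]
wrist_force: [-1.7, 1.7, -0.2]
finger_gap: 19.9
```

```bash
python3 gap.py
```

```text
t14.60 r62.1 ang0.940 yaw0.931 | Ftx 2.04 Fty 1.27 Fz -0.23 | gap 19.9 Mz 0.034
bangle x -38.6..31.5 y 19.7..88.0 pad front 16.2
```

>>> drive_tool(rows=[{"offset":[-0.02,-0.5,0],"spin":-0.46,"jaw":20},{"offset":[-0.02,-0.5,0],"spin":-0.46,"jaw":20}])

```text
clock: 14.85
eef_pos: [511.5, -45.7, 165.6]
eef_rot: [3.142, -0.0, 2.903]
wrist_force: [-0.8, 2.6, 0.7]
finger_gap: 20.2
```

```bash
python3 -c "from h import *; wheel()"
```

```text
t14.85 r62.1 ang0.956 yaw0.947 | Ftx 1.41 Fty 2.29 Fz 0.67 | gap 20.2 Mz 0.023
```

>>> drive_tool(rows=[{"offset":[-0.02,-0.5,0],"spin":-0.46,"jaw":20},{"offset":[-0.02,-0.5,0],"spin":-0.46,"jaw":20}])

```text
clock: 15.05
eef_pos: [511.3, -46.7, 165.5]
eef_rot: [3.142, -0.0, 2.919]
wrist_force: [-0.9, 2.7, -0.1]
finger_gap: 20.3
```

```bash
python3 gap.py
```

```text
t15.05 r62.1 ang0.973 yaw0.963 | Ftx 1.46 Fty 2.47 Fz -0.14 | gap 20.3 Mz 0.088
bangle x -37.8..32.3 y 21.2..89.4 pad front 17.5
```

>>> drive_tool(rows=[{"offset":[-0.02,-0.5,0],"spin":-0.46,"jaw":20}])

```text
clock: 15.2
eef_pos: [511.2, -47.2, 165.5]
eef_rot: [3.142, -0.0, 2.927]
wrist_force: [-1.4, 2.2, 0.1]
finger_gap: 19.6
```

```bash
python3 -c "from h import *; wheel()"
```

```text
t15.20 r62.1 ang0.981 yaw0.971 | Ftx 1.88 Fty 1.85 Fz 0.10 | gap 19.6 Mz -0.011
```

>>> drive_tool(rows=[{"offset":[-0.02,-0.5,0],"spin":-0.46,"jaw":20},{"offset":[-0.02,-0.5,0],"spin":-0.46,"jaw":20}])

```text
clock: 15.4
eef_pos: [511.1, -48.2, 165.5]
eef_rot: [3.142, -0.0, 2.944]
wrist_force: [-1.4, 2.8, 1.4]
finger_gap: 20.1
```

```bash
python3 gap.py
```

```text
t15.40 r62.0 ang0.997 yaw0.987 | Ftx 1.93 Fty 2.49 Fz 1.44 | gap 20.1 Mz 0.074
bangle x -37.0..33.0 y 22.4..90.5 pad front 18.5
```

>>> drive_tool(rows=[{"offset":[-0.02,-0.5,0],"spin":-0.46,"jaw":20}])

```text
clock: 15.55
eef_pos: [511.0, -48.7, 165.5]
eef_rot: [3.142, -0.0, 2.951]
wrist_force: [-1.4, 2.9, -0.8]
finger_gap: 19.9
```

```bash
python3 -c "from h import *; wheel()"
```

```text
t15.55 r62.0 ang1.005 yaw0.995 | Ftx 1.88 Fty 2.62 Fz -0.82 | gap 19.9 Mz 0.032
```

>>> drive_tool(rows=[{"offset":[-0.02,-0.5,0],"spin":-0.46,"jaw":20}])

```text
clock: 15.65
eef_pos: [510.9, -49.1, 165.5]
eef_rot: [3.141, -0.0, 2.96]
wrist_force: [-0.6, 4.4, 0.5]
finger_gap: 20.2
```

```bash
python3 gap.py
```

```text
t15.65 r62.0 ang1.011 yaw1.003 | Ftx 1.41 Fty 4.24 Fz 0.54 | gap 20.2 Mz -0.051
bangle x -36.7..33.2 y 23.0..90.5 pad front 19.1
```

```bash
python3 -c "
from h import *
for i in range(4): eyes.camera('side'); wheel()"
```

```text
t15.75 r62.0 ang1.012 yaw1.003 | Ftx 2.24 Fty 3.44 Fz 0.68 | gap 19.9 Mz 0.028
t15.80 r62.0 ang1.012 yaw1.003 | Ftx 2.81 Fty 3.26 Fz -0.49 | gap 20.1 Mz -0.021
t15.85 r62.0 ang1.011 yaw1.003 | Ftx 2.33 Fty 3.70 Fz -0.62 | gap 19.7 Mz 0.074
t15.90 r62.0 ang1.011 yaw1.003 | Ftx 1.22 Fty 4.22 Fz 0.38 | gap 20.1 Mz 0.041
```

>>> drive_tool(rows=[{"offset":[-0.02,-0.4,0],"spin":-0.2,"jaw":20}])

```text
clock: 16.0
eef_pos: [510.9, -49.3, 165.5]
eef_rot: [3.141, -0.0, 2.963]
wrist_force: [0.1, 6.4, -0.3]
finger_gap: 20.2
```

```bash
python3 -c "
from h import *
wheel()
for i in range(4): eyes.camera('side'); wheel()"
```

```text
t16.00 r62.0 ang1.016 yaw1.006 | Ftx 1.07 Fty 6.27 Fz -0.25 | gap 20.2 Mz -0.013
t16.05 r62.0 ang1.016 yaw1.006 | Ftx 1.43 Fty 5.21 Fz 0.64 | gap 20.5 Mz -0.014
t16.10 r62.0 ang1.016 yaw1.006 | Ftx 2.97 Fty 5.22 Fz 0.19 | gap 19.8 Mz 0.096
t16.15 r62.0 ang1.015 yaw1.006 | Ftx 2.10 Fty 5.67 Fz 0.53 | gap 19.9 Mz -0.031
t16.20 r62.0 ang1.016 yaw1.006 | Ftx 1.55 Fty 5.59 Fz -0.17 | gap 20.2 Mz -0.036
```

The holding force is about 5.5 N at the knob against about 1.8 N running free, so roughly 5.5 N at the jaw. I'll back off and release.

>>> drive_tool(rows=[{"offset":[0,1,0],"spin":0,"jaw":20},{"offset":[0,1,0],"spin":0,"jaw":26},{"offset":[0,0,0],"spin":0,"jaw":36},{"offset":[0,0,0],"spin":0,"jaw":36},{"offset":[0,0,-15],"spin":0,"jaw":36},{"offset":[0,0,-30],"spin":0,"jaw":36},{"offset":[0,0,-35],"spin":0,"jaw":36},{"offset":[0,0,-18],"spin":0,"jaw":36},{"offset":[0,0,0],"spin":0,"jaw":36}])

```text
clock: 17.1
eef_pos: [511.9, -47.7, 266.0]
eef_rot: [-3.142, 0.005, 2.962]
wrist_force: [-0.0, -0.1, 0.1]
finger_gap: 36.2
```

```bash
python3 gap.py; ls pics; python3 -c "
from h import *
s=manip.read_state();print(s['eef_pos'],s['eef_rot'])"
```

```text
t17.10 r61.3 ang0.987 yaw1.006 | Ftx -0.01 Fty -0.09 Fz 0.06 | gap 36.2 Mz 0.041
bangle x -36.7..33.0 y 22.6..90.7 pad front 18.9
a.png
g1235.png
g1280.png
g1325.png
g1360.png
g1395.png
g1420.png
g1465.png
g1510.png
g1545.png
g1570.png
g1715.png
side0.png
top0.png
w1.npz
w1.png
w2.npz
w2.png
w3.png
w4.npz
w4.png
w5.npz
w5.png
w6.npz
w6.png
[511.37152557 -47.67659127 264.04453169] [-3.14150568e+00  1.87414231e-03  2.96238819e+00]
```

>>> drive_tool(rows=[{"offset":[0,0,0],"spin":7.77,"jaw":36},{"offset":[0,0,0],"spin":7.77,"jaw":36},{"offset":[0,0,0],"spin":7.77,"jaw":36},{"offset":[0,0,0],"spin":7.77,"jaw":36},{"offset":[0,0,0],"spin":7.77,"jaw":36},{"offset":[0,0,0],"spin":7.77,"jaw":36},{"offset":[0,0,0],"spin":7.77,"jaw":36},{"offset":[0,0,0],"spin":7.77,"jaw":36},{"offset":[0,0,0],"spin":7.77,"jaw":36},{"offset":[0,0,0],"spin":7.77,"jaw":36},{"offset":[-10.6,18,0],"spin":0,"jaw":36},{"offset":[-10.6,18,0],"spin":0,"jaw":36},{"offset":[-10.6,18,0],"spin":0,"jaw":36},{"offset":[-10.6,18,0],"spin":0,"jaw":36},{"offset":[-10.6,18,0],"spin":0,"jaw":36},{"offset":[-10.6,18,0],"spin":0,"jaw":36},{"offset":[-10.6,18,0],"spin":0,"jaw":36},{"offset":[-10.6,18,0],"spin":0,"jaw":36},{"offset":[0,0,0],"spin":0,"jaw":36}])

```text
clock: 19.05
eef_pos: [658.9, -128.2, 260.7]
eef_rot: [-3.139, -0.001, 1.605]
wrist_force: [0.0, 0.1, 0.5]
finger_gap: 35.8
```

```bash
python3 -c "
from h import *
s=manip.read_state();print(s['clock'],s['eef_pos'],s['eef_rot'])
c=eyes.camera('wrist')
pts=np.array([atdepth(c,(u,v)) for v in range(120,240) for u in range(230,400)])
b=pts[(pts[:,2]>85)&(pts[:,1]<-115)&(pts[:,1]>-160)&(pts[:,2]<112)&(pts[:,0]>640)&(pts[:,0]<680)];print('bar',len(b),np.median(b,0),b.min(0),b.max(0))
cv2.imwrite('pics/b1.png',c['color'][:260])
a=cv2.resize(cv2.imread('pics/g1715.png'),(520,325));cv2.imwrite('pics/b2.png',np.vstack([a,cv2.resize(c['color'][:250],(520,203))]))"
```

```text
19.05 [ 658.92459765 -128.19142945  260.71289545] [-3.13894151e+00 -5.88658048e-04  1.60548254e+00]
bar 356 [ 658.54961843 -129.50276196  105.65996086] [ 653.77012316 -144.79885361  101.90541076] [ 663.54140415 -115.06389898  108.41492816]
```

View pics/b2.png

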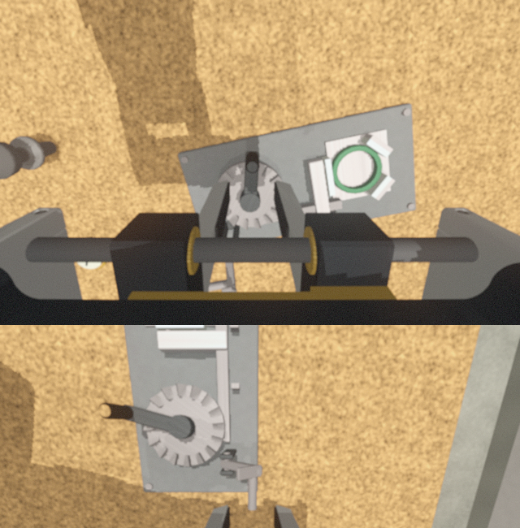

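The top frame shows the bangle at (357,168) seated against both V faces with the pad touching. The bottom frame shows the pawl bar still flipped over, at (252,490). Now I'll grasp the bar.

>>> drive_tool(rows=[{"offset":[0,0,20],"spin":0,"jaw":36},{"offset":[0,0,22],"spin":0,"jaw":36},{"offset":[0,0,20],"spin":0,"jaw":36},{"offset":[0,0,16],"spin":0,"jaw":36},{"offset":[0,0,0],"spin":0,"jaw":36},{"offset":[0,0,0],"spin":0,"jaw":5},{"offset":[0,0,0],"spin":0,"jaw":5},{"offset":[0,0,0],"spin":0,"jaw":5},{"offset":[0,0,0],"spin":0,"jaw":5}], force=12)

```text
clock: 20.0
eef_pos: [658.4, -127.2, 186.4]
eef_rot: [3.14, 0.0, 1.606]
wrist_force: [0.7, 0.7, 2.1]
finger_gap: 9.4
```

>>> drive_tool(rows=[{"offset":[0,-3.5,-2.7],"spin":0,"jaw":5},{"offset":[0,-5.6,-3.2],"spin":0,"jaw":5},{"offset":[0,-6.0,-2.3],"spin":0,"jaw":5},{"offset":[0,-6.3,-1.4],"spin":0,"jaw":5},{"offset":[0,-6.4,-0.5],"spin":0,"jaw":5},{"offset":[0,-6.5,0.4],"spin":0,"jaw":5},{"offset":[0,-6.3,1.3],"spin":0,"jaw":5},{"offset":[0,-6.1,2.2],"spin":0,"jaw":5}])

```text
clock: 20.8
eef_pos: [610.8, -128.9, 191.3]
eef_rot: [-3.141, -0.0, 1.606]
wrist_force: [2.0, -0.8, 1.0]
finger_gap: 9.5
```

>>> drive_tool(rows=[{"offset":[0,-5.7,3.1],"spin":0,"jaw":5},{"offset":[0,-5.2,3.8],"spin":0,"jaw":5},{"offset":[0,-4.6,4.5],"spin":0,"jaw":5},{"offset":[0,-3.9,5.2],"spin":0,"jaw":5},{"offset":[0,-3.1,5.7],"spin":0,"jaw":5}])

```text
clock: 21.3
eef_pos: [588.6, -129.6, 168.9]
eef_rot: [-3.141, -0.0, 1.606]
wrist_force: [2.1, -0.1, 0.4]
finger_gap: 9.3
```

>>> drive_tool(rows=[{"offset":[0,-2.3,6.1],"spin":0,"jaw":5},{"offset":[0,-1.4,6.3],"spin":0,"jaw":5},{"offset":[0,-0.3,3.5],"spin":0,"jaw":5},{"offset":[0,0,0],"spin":0,"jaw":5}])

```text
clock: 21.7
eef_pos: [584.6, -129.8, 152.7]
eef_rot: [-3.14, -0.0, 1.606]
wrist_force: [-4.5, -1.3, -0.2]
finger_gap: 9.8
```

>>> drive_tool(rows=[{"offset":[0,-0.1,1.5],"spin":0,"jaw":5},{"offset":[0,0,1],"spin":0,"jaw":5},{"offset":[0,0,0],"spin":0,"jaw":5}])

```text
clock: 22.0
eef_pos: [584.5, -129.8, 150.8]
eef_rot: [-3.14, -0.0, 1.606]
wrist_force: [-6.7, -0.5, 1.8]
finger_gap: 9.3
```

>>> drive_tool(rows=[{"offset":[0,0,0],"spin":0,"jaw":34},{"offset":[0,0,0],"spin":0,"jaw":34},{"offset":[0,0,0],"spin":0,"jaw":34},{"offset":[0,0,0],"spin":0,"jaw":34},{"offset":[0,0,-15],"spin":0,"jaw":34},{"offset":[0,0,-30],"spin":0,"jaw":34},{"offset":[0,0,-35],"spin":0,"jaw":34},{"offset":[0,0,-30],"spin":0,"jaw":34},{"offset":[0,0,0],"spin":0,"jaw":34}])

```text
clock: 22.9
eef_pos: [585.8, -130.0, 266.8]
eef_rot: [3.134, 0.002, 1.606]
wrist_force: [-0.4, 0.5, 0.4]
finger_gap: 33.8
```

```bash
python3 -c "
from h import *
np.set_printoptions(precision=1,suppress=True)
s=manip.read_state();print(s['clock'],s['eef_pos'],s['wrist_force'],s['finger_gap'])
c=eyes.camera('wrist')
pts=np.array([atdepth(c,(u,v)) for v in range(0,235) for u in range(225,395)])
b=pts[(pts[:,2]>64)&(pts[:,2]<85)&(pts[:,1]<-115)&(pts[:,1]>-150)&(pts[:,0]>570)&(pts[:,0]<600)];print('bar',np.median(b,0),b.min(0),b.max(0))
t=eyes.camera('top')['color'][140:240,270:430]
cv2.imwrite('pics/f.png',np.vstack([cv2.resize(c['color'][:240],(640,240)),cv2.resize(t,(544,340),interpolation=cv2.INTER_CUBIC) if 0 else cv2.copyMakeBorder(cv2.resize(t,(544,340),interpolation=cv2.INTER_CUBIC),0,0,0,96,cv2.BORDER_CONSTANT)]))"
```

```text
22.9 [ 585.8 -130.   266.8] [-0.4  0.5  0.4] 33.79630413230883
bar [ 584.  -130.9   75.6] [ 579.1 -147.6   71. ] [ 589.  -115.1   78. ]
```

View pics/f.png

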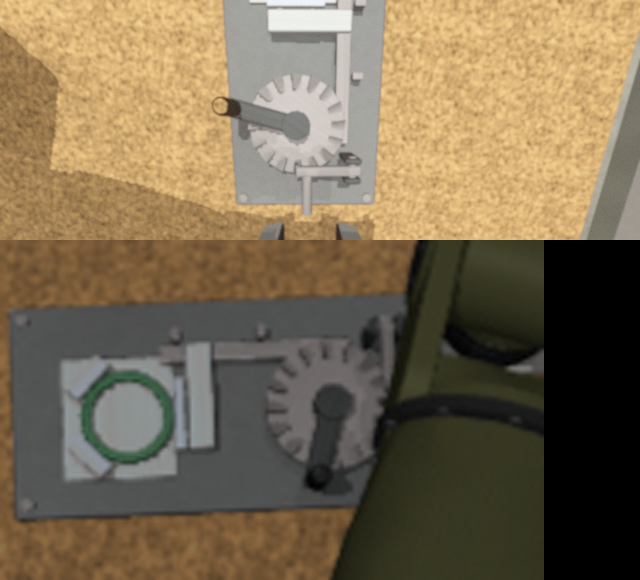

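The pawl is back down at (305,172) in the top frame, its bar 3.7 mm above the start height, about 0.08 rad, so the nose rests on a tooth flank. That is within the stated 0.11. The bottom frame shows the bangle against both V faces with the pad on it, and the gripper is clear.

```bash
python3 -c "
from cell import manip
print(manip.sign_off())"
```

```text
the job is handed in; nothing more can be done
None
```

The job is done and handed in at about 23 s of robot time, with the arm open and clear above the cradle.

- **Pawl up:** I flipped it over onto its back stop and checked after letting go that it stayed there.
- **Wheel and jaw:** I turned the wheel about 1 rad backwards by pushing the knob with loose fingers. The knob force stayed near 1.8 N until the bangle met both V faces, then I stopped at about 5.5 N. That works out to roughly 5.5 N on the jade, inside the 3–8 N range. It is an estimate from wrist readings that vary by about 0.5 N.
- **After letting go of the knob:** pad and bangle had not moved beyond measuring error. The last top picture shows the bangle against both V faces with the pad on it.
- **Pawl down:** its bar sits 3.7 mm higher than at the start, about 0.08 rad. That means the nose is resting on a tooth rather than at the bottom of a gap, within the stated 0.11.

I touched none of the other goods, but I did not measure them again at the end. My first two moves were refused for missing fields and did not move the arm.

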